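# Sweep the inspected mounts into the bay

### The arm

A 7-joint arm with a two-finger parallel gripper is mounted at the origin on the work surface. World frame = base frame: x ahead of the robot, y to its left, z up, the work surface at z = 0. Lengths are in m, angles in degrees, forces in N, time in s.
With the tool pointing down it reaches from about 0.35 to 0.9 m from the base axis. Payload 7.2 kg.
Tool frame: the origin (TCP) lies at the very end of the fingers, on their centre line; the grasp point (between the pads) lies robot.pinch_z behind it (robot.pinch_z is the distance from the TCP to the grasp point, in m); z points along the fingers, y is the line along which they close (so a half turn about z gives the same grasp; the last joint's range is limited). The gripper opens to 85 mm and grips with 20 to 120 N. Pads are 22 mm wide; open, the fingers measure 114 mm over their backs; the gripper's body (76 mm by 85 mm) begins 54 mm behind the grasp point. The pads swing forward as they close: fully open they stand 13 mm farther back than shut.
Start: joints at [-71.975, 23.554, -0.728, 91.456, 0.321, 64.991, -4.71], TCP at [0.233, 0.58, 0.231] pointing down, gripper open.
Joint ranges: [-169.25, 169.25], [-16.82, 113.86], [-84.01, 82.57], [7.8, 145.47], [-59.2, 239.2], [7.22, 106.19], [-163.78, 163.78]. Speed limits (degrees/s): [136.94, 136.94, 172.46, 172.46, 180, 180, 180].

### API

Orientations are given as [roll, pitch, yaw] about the fixed x, y, z axes, in that order (R = Rz(yaw) Ry(pitch) Rx(roll)).
In Python, from cell import robot gives the robot as it stands. The module is installed in compiled form; this text tells all that it offers.
- The arm moves only by the shell command python3 -m pendant 'ROWS' [OPENING] [FORCE]. ROWS is JSON, one flat list of numbers, 4 for each row, row after row: the shift along the tool's x, y, z each as a share of 0.4 m, from -1 to 1, then the turn about the tool's z as a share of 2 rad, from -1 to 1. In form: [dx, dy, dz, yaw, dx, dy, dz, yaw, ...]. A call has 1 to 12 rows; each row is the pose to reach, as a shift and turn from the pose commanded when the call began, along the tool's axes at that moment; what a row does not reach only later rows make up. A row lasts 1/8 s, in which the tool goes at most 62.5 mm and 10.7 degrees, less where a joint would pass 70% of its speed; a pose out of reach is approached as far as the arm can. A call with a number of a shift or a turn outside -1 to 1 is refused whole. A call with a gripper value outside its range is refused whole. OPENING is the closure, from -1 (fully open) to 1 (shut), set as the call begins (- or left out, the last holds). The fingers move at their own pace and stop on an object; FORCE is the grip in N (left out, the last holds). Time passes only in rows, so rows that repeat a pose let the fingers close. It gives the time, the measured TCP pose, the force, the opening and the grip force at its end, in the units of the state.
- robot.get_state(): the state, without advancing time (a new reading comes with each control period).
- robot.camera(name): name is "scene" or "top" or "wrist"; returns the picture (420x560x3 uint8, red, green, blue); there is no depth.
- robot.camera_params(name): a dict with "mtx" (3x3 intrinsics, pixels), "position" and "orientation" of the camera in the world. Camera axes: x right, y down, z forward; pixel columns grow to the right and rows downward; lengths in m; the calibration is good to about 2 mm. A picture is of the moment at which its call begins: read the wrist's pose just before it. camera_params takes no time and is no camera call; for the wrist camera it gives the pose at the moment of the call.
- robot.finish_job(): hands the job in; it is judged then, once.
The state is a dict: "t": time; "q": joint angles; "qd": joint speeds; "effort": joint torques, N m; "position": TCP position; "ee_rot": TCP orientation; "wrist_force": force on the tool from outside, world axes, zero at the start; "ft_torque": the same for the moment, N m; "grip_width": opening from 0.0 (shut) to 1.0 (fully open); "gripper_force": force on a finger pad.
Only numpy, scipy, OpenCV 4.12 (cv2) and the standard library are available. Lean on these libraries where they do the work, as an engineer would, in place of code of your own. Each camera call takes 0.05 s, during which the arm holds its last target. There are 200 camera calls.

### The job

Clear the inspected specimens from the microscope bench: with the fingertips, sweep the three round resin mounts gently across the bench and through the open front of the three-sided metal bay, until each lies flat and wholly inside it. Only push them along the bench: do not pinch them, lift them or tip them over. Leave the square mount, the slide box, the dropper bottle and the tweezers where they are.

Things in the scene. Friction and masses are not known exactly. Their poses are not given: they have to be found in the camera images.
- mount0: round resin specimen mount: ivory disc, 32 mm diameter, 15 mm high, about 30 g, with a small steel specimen showing in its top face, lying flat and loose on the bench, slides easily (a push of under 1 N); origin at the centre of its underside
- mount1: round resin specimen mount: ivory disc, 32 mm diameter, 15 mm high, about 30 g, with a small steel specimen showing in its top face, lying flat and loose on the bench, slides easily (a push of under 1 N); origin at the centre of its underside
- mount2: round resin specimen mount: ivory disc, 32 mm diameter, 15 mm high, about 30 g, with a small steel specimen showing in its top face, lying flat and loose on the bench, slides easily (a push of under 1 N); origin at the centre of its underside
- square_mount: square resin mount of the same ivory material, 30 x 30 x 15 mm, loose on the bench among the round ones; to be left alone; origin at the centre of its underside
- bay: collecting bay fixed to the bench: three aluminium walls (5 mm thick, 18 mm high) round a grey patch level with the bench, no lip. Outer size 100 (its x) by 160 mm (its y). Open on its -x side, towards the robot: mouth at x = -50 mm, back wall's inner face at x = +45 mm, side walls' inner faces at y = +-75 mm. Origin at bench level, centre of the outer outline. Turned up to 0.3 rad
- slide_box: closed grey and white box for microscope slides, 87 x 102 mm, 32 mm high (a small catch sticks out 2 mm on its -x side), loose; to be left alone; origin at the centre of its underside
- dropper: small amber bottle with black cap, 32 mm diameter, 60 mm high, standing loose; to be left alone; origin at the centre of its underside
- tweezers: brass tweezers lying flat, 140 mm long (along its x), 20 mm wide, 4 mm high, loose, off to the robot's right; to be left alone; origin at the centre of its underside

How it is judged:
By the outcome, as a careful person would: the job done as asked, in the order asked, and still so for the second after the job is handed in, with the robot touching nothing.
It also fails if it takes over 64 s, if anything falls off the work surface, if the arm or the gripper's body presses on something with over 40 N, if the wrist force passes 120 N, or if a joint passes its speed limit or range.

## Working session

There is one attempt and no reset: what is moved stays moved. The work goes in short steps, Python scripts to look and compute and a shell command to move; the robot and the scene stay as the last step left them, time stands still between calls to the robot, and variables do not carry over. Pictures are saved under pics/ and viewed, at most 10 in all, crops included, and the job is handed in when it is done.

```bash
mkdir -p pics; python3 - <<'E'
from cell import robot
import cv2,numpy as np
s=robot.get_state();print(s['t'],s['position'],s['ee_rot'],s['grip_width'],robot.pinch_z)
for n in("top","scene"):
    p=robot.camera_params(n);print(n,p)
    cv2.imwrite(f"pics/{n}0.png",cv2.cvtColor(robot.camera(n),cv2.COLOR_RGB2BGR))
E
```

```text
0.0 [0.23332012 0.57927238 0.23044531] [-1.79907065e+02  7.92440929e-03  1.58066674e+02] 1.0071282390343117 0.0187
top {'mtx': array([[481.63974941,   0.        , 278.48634634],
       [  0.        , 481.63974941, 215.87681207],
       [  0.        ,   0.        ,   1.        ]]), 'position': array([ 0.40036694, -0.1081034 ,  0.96522405]), 'orientation': array([-167.94547827,   -0.28585985,  -83.32468652])}
scene {'mtx': array([[483.40232521,   0.        , 281.79219944],
       [  0.        , 483.40232521, 213.14566517],
       [  0.        ,   0.        ,   1.        ]]), 'position': array([0.96866858, 0.10888601, 0.797161  ]), 'orientation': array([-149.55641636,    0.46425572,  119.07503869])}
```

View pics/top0.png

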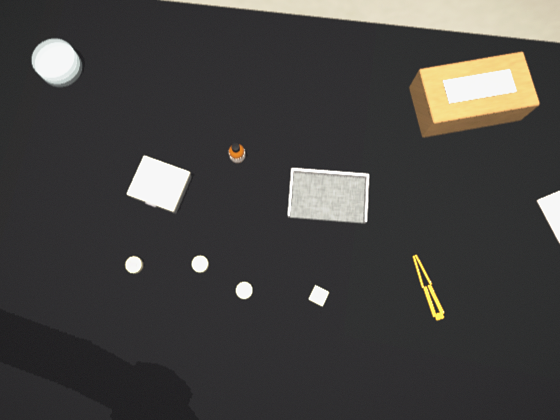

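View pics/scene0.png

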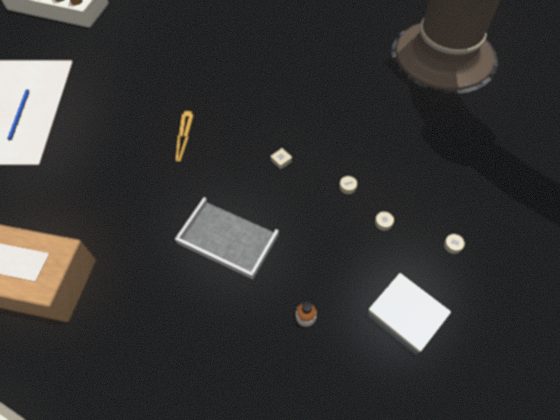

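The top view shows the round mounts at about (134,264), (200,264) and (244,290). The square is at (319,296), the bay at (288–369, 168–222), the box at (159,184), the dropper at (237,153) and the tweezers at (428,287). The scene view shows the mounts at (454,243), (384,220) and (348,185), with the square at (281,158).

```bash
cat > h.py <<'E'
from cell import robot
import cv2,numpy as np
from scipy.spatial.transform import Rotation as Ro
def cam(n):
    p=robot.camera_params(n);return p['mtx'],np.array(p['position']),Ro.from_euler('xyz',p['orientation'],degrees=True).as_matrix()
def ray(c,uv):
    K,o,R=c;d=R@np.linalg.solve(K,[uv[0],uv[1],1]);return o,d/np.linalg.norm(d)
def plane(c,uv,z):
    o,d=ray(c,uv);return (o+d*(z-o[2])/d[2])
def tri(c1,u1,c2,u2):
    o1,d1=ray(c1,u1);o2,d2=ray(c2,u2)
    s=np.linalg.lstsq(np.c_[d1,-d2],o2-o1,rcond=None)[0];a=o1+d1*s[0];b=o2+d2*s[1];return (a+b)/2,np.linalg.norm(a-b)
def blobs(im,th=100,lo=40,hi=8000):
    m=(im.max(2)>th).astype(np.uint8)
    cs,_=cv2.findContours(m,cv2.RETR_EXTERNAL,cv2.CHAIN_APPROX_NONE)
    return [c for c in cs if lo<cv2.contourArea(c)<hi]
E
python3 - <<'E'
from h import *
np.set_printoptions(precision=4,suppress=True)
T=cam("top");S=cam("scene")
a=cv2.imread("pics/top0.png")[:,:,::-1];b=cv2.imread("pics/scene0.png")[:,:,::-1]
def cen(c):
    m=cv2.moments(c);return m['m10']/m['m00'],m['m01']/m['m00']
A=[c for c in blobs(a)];B=[c for c in blobs(b)]
for nm,L in(("top",A),("scene",B)):
    for c in L: print(nm,np.round(cen(c),1),cv2.contourArea(c),np.round(cv2.minAreaRect(c),1) if 0 else cv2.boundingRect(c))
near=lambda L,p:min((cen(c) for c in L),key=lambda q:np.hypot(q[0]-p[0],q[1]-p[1]))
for n,p,q in(("A",(134,264),(454,243)),("B",(200,264),(384,220)),("C",(244,290),(348,185)),("sq",(319,296),(281,158)),("drop",(237,153),(306,315)),("box",(159,184),(409,312)),("twz",(428,287),(184,136))):
    u,v=near(A,p),near(B,q);print(n,*tri(T,u,S,v),plane(T,u,.012),plane(S,v,.01))
bay=min(A,key=lambda c:abs(cen(c)[0]-328)+abs(cen(c)[1]-195))
for q in cv2.boxPoints(cv2.minAreaRect(bay)):print("bay",q,plane(T,q,.018),plane(T,q,0))
bs=min(B,key=lambda c:abs(cen(c)[0]-228)+abs(cen(c)[1]-237))
print("bayS",cv2.boundingRect(bs),[(e:=cv2.approxPolyDP(bs,5,True).reshape(-1,2)).tolist(),[plane(S,x,.018)[:2] for x in e]])
bx=min(A,key=lambda c:abs(cen(c)[0]-159)+abs(cen(c)[1]-184))
for q in cv2.boxPoints(cv2.minAreaRect(bx)):print("box",plane(T,q,.03))
E
```

```text
top [318.4 295.3] 265.5 (308, 285, 21, 22)
top [243.7 289.8] 228.0 (235, 281, 18, 19)
top [133.4 264.4] 233.0 (125, 256, 18, 18)
top [199.5 263.5] 229.0 (191, 255, 18, 18)
top [428.4 290.1] 642.0 (412, 254, 33, 67)
top [551.3 210.9] 614.5 (537, 190, 23, 54)
top [328.3 194.9] 3950.0 (287, 167, 83, 56)
top [158.1 183.3] 2233.0 (126, 155, 65, 58)
top [236.7 154.5] 176.5 (228, 144, 17, 19)
top [473.   93.5] 7855.0 (409, 51, 131, 86)
top [55.8 61.7] 1745.5 (31, 38, 50, 48)
scene [  8.1 413.3] 207.5 (0, 402, 25, 18)
scene [305.6 316.1] 235.5 (296, 305, 21, 21)
scene [409.5 311.4] 3375.0 (368, 273, 83, 79)
scene [454.4 242.5] 266.5 (445, 233, 20, 20)
scene [ 33.4 265.2] 4912.5 (0, 224, 81, 87)
scene [384.2 219.5] 243.0 (375, 211, 19, 18)
scene [226.  237.8] 4160.0 (175, 197, 104, 80)
scene [348.1 183.6] 215.5 (340, 176, 18, 17)
scene [280.9 157. ] 228.0 (271, 148, 21, 19)
scene [183.  133.5] 442.5 (175, 111, 18, 51)
scene [ 28.7 106.7] 5784.5 (0, 60, 73, 105)
scene [461.6  58.1] 972.5 (398, 23, 96, 64)
scene [60.6  9.4] 1627.5 (3, 0, 105, 27)
A [0.4721 0.1836 0.013 ] 0.0009415342322220457 [
[... 530 characters left out ...]
wz [ 0.4912 -0.4033 -0.001 ] 0.0013469364117944629 [ 0.4897 -0.3987  0.012 ] [ 0.498  -0.3969  0.01  ]
bay [286.2941 217.1765] [ 0.601  -0.1052  0.018 ] [ 0.6048 -0.1051  0.    ]
bay [290.1941 166.4765] [ 0.7078 -0.1011  0.018 ] [ 0.7137 -0.101   0.    ]
bay [370.7177 172.6706] [ 0.7141 -0.2667  0.018 ] [ 0.7201 -0.2697  0.    ]
bay [366.8176 223.3706] [ 0.6073 -0.2671  0.018 ] [ 0.6113 -0.2701  0.    ]
bayS (175, 197, 104, 80) [[[203, 197], [175, 239], [252, 276], [278, 230]], [array([ 0.6127, -0.2684]), array([ 0.7126, -0.2627]), array([ 0.7072, -0.103 ]), array([ 0.6062, -0.1079])]]
box [0.6066 0.2208 0.03  ]
box [0.701  0.1998 0.03  ]
box [0.6695 0.0966 0.03  ]
box [0.5765 0.1194 0.03  ]
```

```bash
cat >> h.py <<'E'
def plan(wps,off=0.0,chunk=12):
    """wps: (x,y,z,heading deg,rows); heading = tool -x; point lies off ahead of TCP. Prints rows per call."""
    s=robot.get_state();p=np.array(s['position']);yaw=s['ee_rot'][2]
    h=yaw-180;h=(h+180)%360-180
    d=lambda a:np.array([np.cos(np.radians(a)),np.sin(np.radians(a)),0])
    cur=np.r_[p+off*d(h),h];path=[]
    for w in wps:
        for k in range(1,w[4]+1):path.append(cur+(np.array(w[:4])-cur)*k/w[4])
        cur=np.array(w[:4],float)
    p0,h0=p,h
    for i in range(0,len(path),chunk):
        rows=[]
        R=Ro.from_euler('xyz',[180,0,h0+180],degrees=True).as_matrix()
        for q in path[i:i+chunk]:
            t=q[:3]-off*d(q[3]);rows+=list(np.round(np.r_[R.T@(t-p0)/.4,-np.radians(q[3]-h0)/2],3)+0.)
        print([float(r) for r in rows]);p0,h0=t,q[3]
E
python3 - <<'E'
from h import *
plan([(.32,.29,.12,-32,6),(.415,-.008,.06,-43,6)],chunk=6)
E
```

```text
[-0.079, -0.098, 0.046, 0.015, -0.157, -0.197, 0.092, 0.029, -0.236, -0.295, 0.138, 0.044, -0.314, -0.393, 0.184, 0.059, -0.393, -0.492, 0.23, 0.073, -0.471, -0.59, 0.276, 0.088]
[-0.099, -0.084, 0.025, 0.016, -0.199, -0.169, 0.05, 0.032, -0.298, -0.253, 0.075, 0.048, -0.397, -0.337, 0.1, 0.064, -0.497, -0.422, 0.125, 0.08, -0.596, -0.506, 0.15, 0.096]
```

```bash
python3 -m pendant '[-0.47,-0.59,0.276,0.088,-0.47,-0.59,0.276,0.088,-0.47,-0.59,0.276,0.088,-0.47,-0.59,0.276,0.088,-0.47,-0.59,0.276,0.088,-0.47,-0.59,0.276,0.088,-0.47,-0.59,0.276,0.088]' 0.53
python3 -m pendant '[-0.596,-0.506,0.15,0.096,-0.596,-0.506,0.15,0.096,-0.596,-0.506,0.15,0.096,-0.596,-0.506,0.15,0.096,-0.596,-0.506,0.15,0.096,-0.596,-0.506,0.15,0.096,-0.596,-0.506,0.15,0.096,-0.596,-0.506,0.15,0.096]'
python3 - <<'E'
from h import *
cv2.imwrite("pics/wrist1.png",cv2.cvtColor(robot.camera("wrist"),cv2.COLOR_RGB2BGR))
plan([(.415,-.008,.005,-43,4)])
E
```

```text
t: 0.98
position: [0.3199, 0.2906, 0.1209]
ee_rot: [180.0, -0.0, 147.9]
wrist_force: [-0.6, 0.3, 0.7]
grip_width: 0.233
gripper_force: 0.0
t: 1.98
position: [0.4148, -0.0052, 0.0611]
ee_rot: [180.0, -0.0, 137.2]
wrist_force: [0.9, -0.3, 0.3]
grip_width: 0.235
gripper_force: 0.0
[-0.001, -0.001, 0.035, 0.0, -0.003, -0.002, 0.07, 0.001, -0.004, -0.003, 0.105, 0.001, -0.005, -0.005, 0.14, 0.002]
```

View pics/wrist1.png

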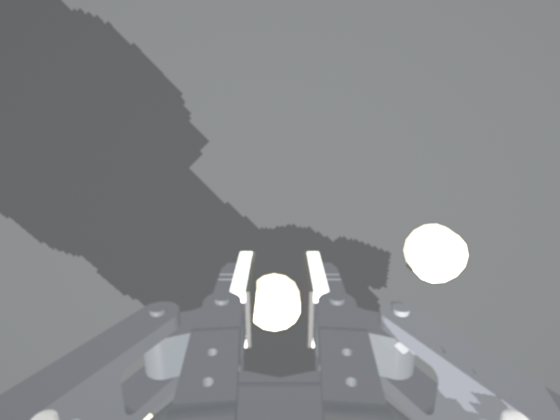

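The wrist view shows mount C at (274,302), between the fingertips (x 240–320) and just ahead of them. Mount B is well clear at (435,253).

```bash
python3 -m pendant '[-0.002,-0.004,0.07,0.002,-0.005,-0.005,0.12,0.002,-0.005,-0.005,0.14,0.002,-0.005,-0.005,0.14,0.002]'
python3 - <<'E'
from h import *
plan([(.662,-.240,.005,-43,36)],off=.0235)
E
```

```text
t: 2.52
position: [0.4144, -0.0094, 0.0048]
ee_rot: [-180.0, -0.0, 136.8]
wrist_force: [-0.5, -0.2, -0.2]
grip_width: 0.235
gripper_force: 0.0
[-0.022, 0.0, 0.0, 0.0, -0.044, 0.0, 0.0, 0.0, -0.066, 0.0, 0.0, 0.0, -0.087, 0.0, 0.0, 0.0, -0.109, 0.0, 0.0, 0.0, -0.131, 0.0, 0.0, 0.0, -0.153, 0.001, 0.0, 0.0, -0.175, 0.001, 0.0, 0.0, -0.197, 0.001, 0.0, 0.0, -0.219, 0.001, 0.0, 0.0, -0.24, 0.001, 0.0, 0.0, -0.262, 0.001, 0.0, 0.0]
[-0.022, 0.0, 0.0, 0.0, -0.044, 0.0, 0.0, 0.0, -0.066, 0.0, 0.0, 0.0, -0.087, 0.0, 0.0, 0.0, -0.109, 0.0, 0.0, 0.0, -0.131, 0.0, 0.0, 0.0, -0.153, 0.0, 0.0, 0.0, -0.175, 0.0, 0.0, 0.0, -0.197, 0.001, 0.0, 0.0, -0.219, 0.001, 0.0, 0.0, -0.24, 0.001, 0.0, 0.0, -0.262, 0.001, 0.0, 0.0]
[-0.022, 0.0, 0.0, 0.0, -0.044, 0.0, 0.0, 0.0, -0.066, 0.0, 0.0, 0.0, -0.087, 0.0, 0.0, 0.0, -0.109, 0.0, 0.0, 0.0, -0.131, 0.0, 0.0, 0.0, -0.153, 0.0, 0.0, 0.0, -0.175, 0.0, 0.0, 0.0, -0.197, 0.0, 0.0, 0.0, -0.219, 0.0, 0.0, 0.0, -0.24, 0.0, 0.0, 0.0, -0.262, 0.0, 0.0, 0.0]
```

```bash
python3 -m pendant '[-0.02,0,0,0,-0.04,0,0,0,-0.06,0,0,0,-0.08,0,0,0,-0.1,0,0,0,-0.12,0,0,0,-0.14,0,0,0,-0.165,0,0,0,-0.19,0,0,0,-0.215,0,0,0,-0.24,0,0,0,-0.262,0,0,0]'
python3 -m pendant '[-0.022,0,0,0,-0.044,0,0,0,-0.066,0,0,0,-0.087,0,0,0,-0.109,0,0,0,-0.131,0,0,0,-0.153,0,0,0,-0.175,0,0,0,-0.197,0,0,0,-0.219,0,0,0,-0.24,0,0,0,-0.262,0,0,0]'
cat >> h.py <<'E'
def look(name):
    im=robot.camera("top");cv2.imwrite(f"pics/{name}.png",cv2.cvtColor(im,cv2.COLOR_RGB2BGR))
    T=cam("top");g=im.astype(int)
    # ivory: bright, slightly yellow or white, compact of mount size
    for c in blobs(im,150,120,400):
        (u,v),r=cv2.minEnclosingCircle(c);print("blob",np.round([u,v,r],1),cv2.contourArea(c),np.round(plane(T,(u,v),.012)[:2],4))
E
python3 -c "
from h import *
look('t2');plan([(.662,-.240,.005,-43,12)],off=.0235)"
```

```text
t: 4.03
position: [0.4915, -0.0825, 0.0049]
ee_rot: [180.0, 0.0, 136.7]
wrist_force: [0.3, 0.3, 1.1]
grip_width: 0.235
gripper_force: 0.1
t: 5.52
position: [0.5677, -0.1542, 0.0049]
ee_rot: [180.0, -0.0, 136.8]
wrist_force: [-0.7, 0.4, -0.1]
grip_width: 0.232
gripper_force: 0.2
blob [133.  264.    8.6] 208.5 [0.4726 0.1854]
blob [199.5 263.5   8.5] 202.5 [0.489 0.055]
blob [351.9 211.2  17.2] 206.0 [ 0.6302 -0.2361]
blob [292.5 180.5  16.3] 196.0 [ 0.6804 -0.1091]
blob [236.4 152.8   8.6] 141.0 [0.7261 0.0135]
[-0.021, 0.0, 0.0, 0.0, -0.043, 0.001, 0.0, 0.0, -0.064, 0.001, 0.0, -0.001, -0.086, 0.002, 0.0, -0.001, -0.107, 0.002, 0.0, -0.001, -0.128, 0.003, 0.0, -0.001, -0.15, 0.003, 0.0, -0.001, -0.171, 0.004, 0.0, -0.002, -0.192, 0.004, 0.0, -0.002, -0.214, 0.004, 0.0, -0.002, -0.235, 0.005, 0.0, -0.002, -0.257, 0.005, 0.0, -0.002]
```

View pics/t2.png

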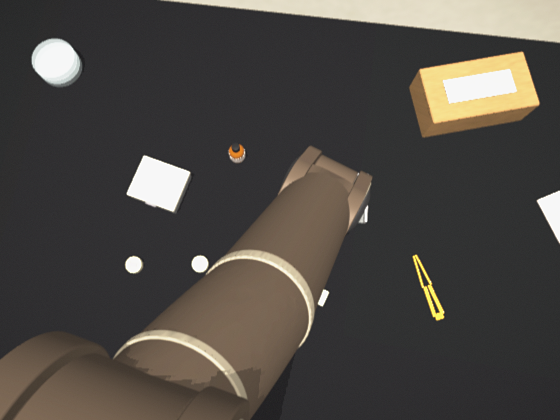

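The arm hides the bay in the top view. The other objects haven't moved, so I'll carry on and check with the scene camera.

```bash
python3 -m pendant '[-0.021,0,0,0,-0.043,0.001,0,0,-0.064,0.001,0,-0.001,-0.086,0.002,0,-0.001,-0.107,0.002,0,-0.001,-0.128,0.003,0,-0.001,-0.15,0.003,0,-0.001,-0.171,0.004,0,-0.002,-0.192,0.004,0,-0.002,-0.214,0.004,0,-0.002,-0.235,0.005,0,-0.002,-0.257,0.005,0,-0.002]'
python3 -c "
from h import *
cv2.imwrite('pics/s3.png',cv2.cvtColor(robot.camera('scene'),cv2.COLOR_RGB2BGR))"
```

```text
t: 7.08
position: [0.644, -0.2231, 0.0049]
ee_rot: [180.0, -0.0, 137.0]
wrist_force: [-0.3, 0.3, 0.7]
grip_width: 0.236
gripper_force: 0.1
```

View pics/s3.png

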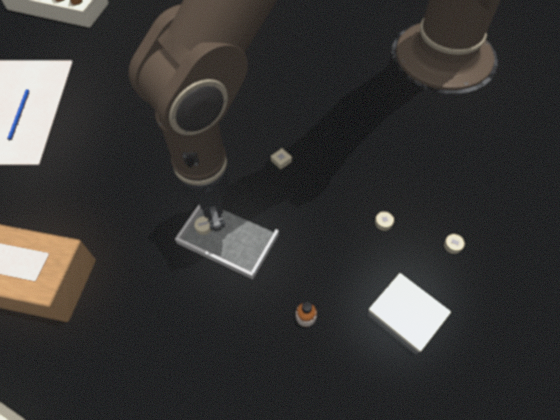

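The scene view shows mount C in the bay's far corner at (202,225), just ahead of the fingertips. I'll retreat, lift and go to B.

```bash
python3 - <<'E'
from h import *
print(plane(cam("scene"),(202,225),.013))
plan([(.612,-.193,.005,-43,3),(.600,-.18,.08,-43,3),(.474,.097,.06,-71,1),(.474,.097,.005,-71,1)],chunk=20)
E
```

```text
[ 0.66269896 -0.23812351  0.013     ]
[0.038, 0.0, 0.0, 0.0, 0.075, 0.001, 0.0, 0.0, 0.113, 0.001, 0.0, 0.0, 0.128, 0.002, -0.063, 0.0, 0.142, 0.003, -0.125, 0.0, 0.157, 0.004, -0.188, 0.0, 0.86, 0.296, -0.138, 0.244, 0.86, 0.296, 0.0, 0.244]
```

```bash
python3 -m pendant '[0.038,0,0,0,0.075,0,0,0,0.113,0,0,0,0.15,0.004,-0.15,0,0.2,0.02,-0.19,0,0.86,0.296,-0.14,0.244,0.86,0.296,-0.14,0.244,0.86,0.296,-0.14,0.244,0.86,0.296,-0.14,0.244,0.86,0.296,-0.14,0.244,0.86,0.296,-0.14,0.244,0.86,0.296,-0.14,0.244]'
python3 - <<'E'
from h import *
robot.camera_params
look('t4')
plan([(.474,.097,.005,-71,4)])
E
```

```text
t: 8.62
position: [0.473, 0.0981, 0.0612]
ee_rot: [180.0, 0.0, 109.0]
wrist_force: [-0.4, -0.8, 0.7]
grip_width: 0.236
gripper_force: 0.0
blob [318.5 295.   10.6] 241.0 [ 0.4551 -0.1853]
blob [199.8 263.5   8.2] 188.0 [0.489  0.0544]
blob [115.  248.5  18.9] 261.5 [0.4988 0.2264]
blob [ 39.5 241.   13.9] 172.0 [0.4962 0.3787]
blob [236.4 153.    8.8] 142.0 [0.7257 0.0134]
[0.0, 0.0, 0.035, 0.0, -0.001, 0.001, 0.07, 0.0, -0.001, 0.001, 0.105, 0.0, -0.002, 0.001, 0.14, 0.0]
```

```bash
python3 -m pendant '[0,0.001,0.06,0,-0.001,0.001,0.12,0,-0.002,0.001,0.14,0,-0.002,0.001,0.14,0]'
python3 - <<'E'
from h import *
plan([(.52,-.05,.005,-66,14),(.55,-.11,.005,-56,7),(.59,-.152,.005,-42,7),(.662,-.192,.005,-30,8)],off=.0235)
E
```

```text
t: 9.18
position: [0.4736, 0.0967, 0.0048]
ee_rot: [-180.0, 0.0, 108.9]
wrist_force: [0.1, 0.3, -0.1]
grip_width: 0.237
gripper_force: 0.0
[-0.023, -0.001, 0.0, -0.003, -0.047, -0.002, 0.0, -0.006, -0.07, -0.003, 0.0, -0.01, -0.093, -0.004, 0.0, -0.013, -0.116, -0.005, 0.0, -0.016, -0.14, -0.006, 0.0, -0.019, -0.163, -0.007, 0.0, -0.022, -0.186, -0.008, 0.0, -0.025, -0.21, -0.009, 0.0, -0.029, -0.233, -0.01, 0.0, -0.032, -0.256, -0.011, 0.0, -0.035, -0.28, -0.012, -0.001, -0.038]
[-0.023, -0.003, 0.0, -0.003, -0.046, -0.006, 0.0, -0.006, -0.07, -0.006, 0.0, -0.019, -0.094, -0.006, 0.0, -0.031, -0.118, -0.006, 0.0, -0.044, -0.142, -0.006, 0.0, -0.056, -0.166, -0.006, 0.0, -0.069, -0.191, -0.006, 0.0, -0.081, -0.215, -0.006, 0.0, -0.094, -0.235, -0.001, 0.0, -0.111, -0.255, 0.004, 0.0, -0.129, -0.275, 0.009, 0.0, -0.146]
[-0.021, -0.001, 0.0, -0.017, -0.041, -0.001, 0.0, -0.035, -0.062, -0.002, 0.0, -0.052, -0.083, -0.003, 0.0, -0.07, -0.108, 0.005, 0.0, -0.083, -0.132, 0.012, 0.0, -0.096, -0.156, 0.02, 0.0, -0.109, -0.181, 0.028, 0.0, -0.122, -0.205, 0.036, 0.0, -0.135, -0.229, 0.043, 0.0, -0.148, -0.254, 0.051, 0.0, -0.161, -0.279, 0.059, 0.0, -0.175]
```

```bash
python3 -m pendant '[-0.023,-0.001,0,-0.003,-0.047,-0.002,0,-0.006,-0.07,-0.003,0,-0.01,-0.093,-0.004,0,-0.013,-0.116,-0.005,0,-0.016,-0.14,-0.006,0,-0.019,-0.163,-0.007,0,-0.022,-0.186,-0.008,0,-0.025,-0.21,-0.009,0,-0.029,-0.233,-0.01,0,-0.032,-0.256,-0.011,0,-0.035,-0.28,-0.012,0,-0.038]'
python3 -m pendant '[-0.023,-0.003,0,-0.003,-0.046,-0.006,0,-0.006,-0.07,-0.006,0,-0.019,-0.094,-0.006,0,-0.031,-0.118,-0.006,0,-0.044,-0.142,-0.006,0,-0.056,-0.166,-0.006,0,-0.069,-0.191,-0.006,0,-0.081,-0.215,-0.006,0,-0.094,-0.235,-0.001,0,-0.111,-0.255,0.004,0,-0.129,-0.275,0.009,0,-0.146]'
python3 - <<'E'
from h import *
cv2.imwrite('pics/s5.png',cv2.cvtColor(robot.camera('scene'),cv2.COLOR_RGB2BGR))
plan([(.595,-.154,.005,-42,4),(.662,-.192,.005,-30,8)],off=.0235)
E
```

```text
t: 10.68
position: [0.5056, -0.0102, 0.0049]
ee_rot: [180.0, -0.0, 113.4]
wrist_force: [0.1, 0.6, -0.2]
grip_width: 0.231
gripper_force: 0.2
t: 12.18
position: [0.5528, -0.1094, 0.0049]
ee_rot: [180.0, -0.0, 130.3]
wrist_force: [0.4, -0.1, 0.0]
grip_width: 0.234
gripper_force: 0.2
[-0.023, 0.0, 0.0, -0.017, -0.046, 0.001, 0.0, -0.034, -0.069, 0.001, 0.0, -0.05, -0.092, 0.001, 0.0, -0.067, -0.114, 0.008, 0.0, -0.08, -0.137, 0.015, 0.0, -0.093, -0.16, 0.022, 0.0, -0.107, -0.183, 0.028, 0.0, -0.12, -0.206, 0.035, 0.0, -0.133, -0.229, 0.042, 0.0, -0.146, -0.252, 0.049, 0.0, -0.159, -0.275, 0.056, 0.0, -0.172]
```

View pics/s5.png

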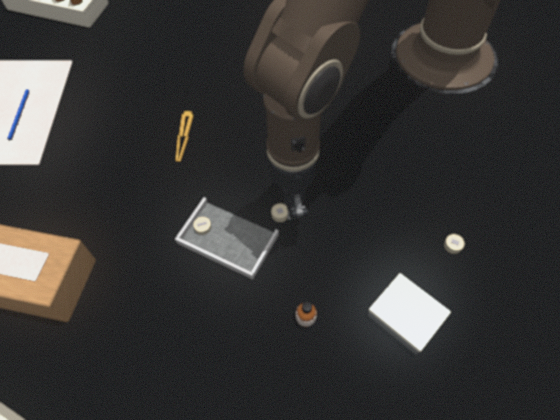

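Mount B is held at (281,212), just in front of the mouth, and C lies inside at (202,225).

```bash
python3 -m pendant '[-0.023,0,0,-0.017,-0.046,0.001,0,-0.034,-0.069,0.001,0,-0.05,-0.092,0.001,0,-0.067,-0.114,0.008,0,-0.08,-0.137,0.015,0,-0.093,-0.16,0.022,0,-0.107,-0.183,0.028,0,-0.12,-0.206,0.035,0,-0.133,-0.229,0.042,0,-0.146,-0.252,0.049,0,-0.159,-0.275,0.056,0,-0.172]'
python3 - <<'E'
from h import *
plan([(.607,-.158,.005,-30,3),(.58,-.14,.08,-30,3),(.53,.0,.08,-55,1),(.457,.228,.06,-78,1)],chunk=7)
E
```

```text
t: 13.72
position: [0.6409, -0.1792, 0.0049]
ee_rot: [-180.0, -0.0, 149.9]
wrist_force: [-0.5, 0.0, 0.5]
grip_width: 0.235
gripper_force: 0.1
[0.033, 0.001, 0.0, 0.0, 0.067, 0.002, 0.0, 0.0, 0.1, 0.003, 0.0, -0.001, 0.127, 0.005, -0.063, -0.001, 0.154, 0.007, -0.125, -0.001, 0.181, 0.008, -0.188, -0.001, 0.464, 0.249, -0.188, 0.217]
[0.572, 0.177, 0.05, 0.201]
```

```bash
python3 -m pendant '[0.033,0.001,0,0,0.067,0.002,0,0,0.1,0.003,0,0,0.127,0.005,-0.1,0,0.18,0.008,-0.188,0,0.464,0.249,-0.188,0.217,0.464,0.249,-0.188,0.217,0.464,0.249,-0.188,0.217,0.464,0.249,-0.188,0.217]'
python3 - <<'E'
from h import *
plan([(.4615,.228,.06,-76,1),(.4615,.228,.005,-76,1)])
E
```

```text
t: 14.85
position: [0.5287, 0.0035, 0.0803]
ee_rot: [180.0, -0.1, 125.2]
wrist_force: [0.6, 0.4, 0.8]
grip_width: 0.232
gripper_force: 0.0
[0.555, 0.187, 0.051, 0.185, 0.555, 0.187, 0.188, 0.185]
```

```bash
python3 -m pendant '[0.555,0.187,0.03,0.185,0.555,0.187,0.03,0.185,0.555,0.187,0.03,0.185,0.555,0.187,0.03,0.185,0.555,0.187,0.03,0.185,0.555,0.187,0.03,0.185,0.555,0.187,0.12,0.185,0.555,0.187,0.188,0.185,0.555,0.187,0.188,0.185]'
python3 - <<'E'
from h import *
cv2.imwrite('pics/s6.png',cv2.cvtColor(robot.camera('scene'),cv2.COLOR_RGB2BGR))
plan([(.512,.02,.005,-74,20),(.53,-.05,.005,-68,8),(.555,-.095,.005,-55,6),(.59,-.125,.005,-36,5),(.659,-.145,.005,-14,9)],off=.0235)
E
```

```text
t: 15.98
position: [0.4638, 0.2223, 0.0036]
ee_rot: [-179.8, 0.1, 103.6]
wrist_force: [0.2, 0.1, 0.7]
grip_width: 0.236
gripper_force: 0.0
[-0.023, 0.0, 0.0, -0.001, -0.046, -0.001, 0.0, -0.002, -0.069, -0.001, 0.0, -0.003, -0.092, -0.001, 0.0, -0.004, -0.116, -0.002, 0.0, -0.005, -0.139, -0.002, 0.0, -0.006, -0.162, -0.002, 0.0, -0.007, -0.185, -0.003, 0.0, -0.008, -0.208, -0.003, 0.0, -0.009, -0.231, -0.003, 0.0, -0.011, -0.254, -0.004, 0.0, -0.012, -0.277, -0.004, 0.0, -0.013]
[-0.023, -0.001, 0.0, -0.001, -0.046, -0.002, 0.0, -0.002, -0.069, -0.003, 0.0, -0.003, -0.092, -0.004, 0.0, -0.004, -0.116, -0.005, 0.0, -0.005, -0.139, -0.005, 0.0, -0.006, -0.162, -0.006, 0.0, -0.007, -0.185, -0.007, 0.0, -0.008, -0.207, -0.008, 0.0, -0.015, -0.23, -0.009, 0.0, -0.022, -0.253, -0.01, 0.0, -0.028, -0.275, -0.011, 0.0, -0.035]
[-0.023, -0.003, 0.0, -0.007, -0.045, -0.005, 0.0, -0.013, -0.068, -0.008, 0.0, -0.02, -0.09, -0.01, 0.0, -0.026, -0.111, -0.009, 0.0, -0.045, -0.133, -0.007, 0.0, -0.064, -0.154, -0.006, 0.0, -0.083, -0.176, -0.004, 0.0, -0.102, -0.197, -0.003, 0.0, -0.121, -0.219, -0.001, 0.0, -0.14, -0.24, 0.007, 0.0, -0.173, -0.261, 0.015, 0.0, -0.206]
[-0.023, -0.001, 0.0, -0.033, -0.046, -0.002, 0.0, -0.066, -0.07, -0.003, 0.0, -0.099, -0.087, 0.004, 0.0, -0.121, -0.105, 0.012, 0.0, -0.142, -0.123, 0.02, 0.0, -0.163, -0.141, 0.028, 0.0, -0.185, -0.159, 0.036, 0.0, -0.206, -0.177, 0.044, 0.0, -0.227, -0.195, 0.053, 0.0, -0.249, -0.214, 0.061, 0.0, -0.27, -0.232, 0.069, 0.0, -0.291]
```

View pics/s6.png

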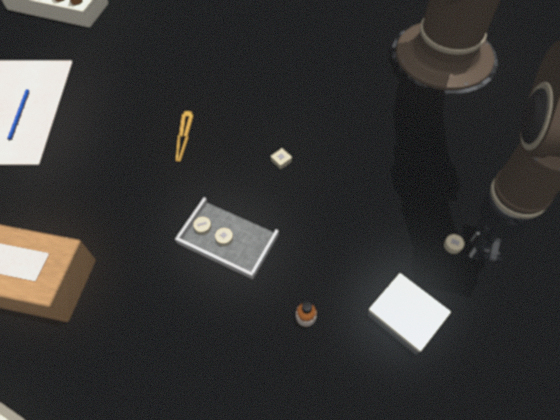

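The scene view shows C (202,225) and B (224,236) inside the bay, with A (454,243) directly ahead of the fingers. I'll push A, entering a little farther from the side wall than first planned.

```bash
python3 -m pendant '[-0.023,0,0,-0.001,-0.046,-0.001,0,-0.002,-0.069,-0.001,0,-0.003,-0.092,-0.001,0,-0.004,-0.116,-0.002,0,-0.005,-0.139,-0.002,0,-0.006,-0.162,-0.002,0,-0.007,-0.185,-0.003,0,-0.008,-0.208,-0.003,0,-0.009,-0.231,-0.003,0,-0.011,-0.254,-0.004,0,-0.012,-0.277,-0.004,0,-0.013]'
python3 - <<'E'
from h import *
print([plane(cam("scene"),u,.013) for u in((202,225),(224,236))])
plan([(.512,.02,.005,-74,9),(.525,-.06,.005,-68,9),(.54,-.11,.005,-55,6),(.57,-.145,.005,-32,6),(.61,-.155,.005,-12,6),(.651,-.15,.005,0,6)],off=.0235)
E
```

```text
t: 17.52
position: [0.489, 0.1168, 0.0049]
ee_rot: [-180.0, -0.0, 105.2]
wrist_force: [0.4, -0.4, 0.6]
grip_width: 0.235
gripper_force: 0.2
[array([ 0.66269896, -0.23812351,  0.013     ]), array([ 0.66244947, -0.18984562,  0.013     ])]
[-0.021, -0.001, 0.0, -0.001, -0.042, -0.002, 0.0, -0.001, -0.063, -0.003, 0.0, -0.002, -0.084, -0.004, 0.0, -0.003, -0.105, -0.005, 0.0, -0.004, -0.127, -0.006, 0.0, -0.004, -0.148, -0.007, 0.0, -0.005, -0.169, -0.008, 0.0, -0.006, -0.19, -0.009, 0.0, -0.007, -0.212, -0.012, 0.0, -0.012, -0.235, -0.015, 0.0, -0.018, -0.257, -0.018, 0.0, -0.024]
[-0.022, -0.004, 0.0, -0.006, -0.045, -0.008, 0.0, -0.012, -0.067, -0.012, 0.0, -0.017, -0.089, -0.016, 0.0, -0.023, -0.111, -0.021, 0.0, -0.029, -0.134, -0.025, 0.0, -0.035, -0.156, -0.027, 0.0, -0.054, -0.178, -0.03, 0.0, -0.073, -0.2, -0.033, 0.0, -0.092, -0.222, -0.035, 0.0, -0.111, -0.244, -0.038, 0.0, -0.129, -0.267, -0.041, 0.0, -0.148]
[-0.019, -0.002, 0.0, -0.033, -0.039, -0.004, 0.0, -0.067, -0.059, -0.006, 0.0, -0.1, -0.079, -0.008, 0.0, -0.134, -0.099, -0.01, 0.0, -0.167, -0.119, -0.012, 0.0, -0.201, -0.134, -0.004, 0.0, -0.23, -0.148, 0.005, 0.0, -0.259, -0.163, 0.013, 0.0, -0.288, -0.178, 0.021, 0.0, -0.317, -0.193, 0.03, 0.0, -0.346, -0.208, 0.039, 0.0, -0.375]
[-0.016, 0.004, 0.0, -0.017, -0.033, 0.007, 0.0, -0.035, -0.049, 0.011, 0.0, -0.052, -0.066, 0.014, 0.0, -0.07, -0.082, 0.018, 0.0, -0.087, -0.099, 0.021, 0.0, -0.105]
```

```bash
python3 -m pendant '[-0.021,-0.001,0,-0.001,-0.042,-0.002,0,-0.001,-0.063,-0.003,0,-0.002,-0.084,-0.004,0,-0.003,-0.105,-0.005,0,-0.004,-0.127,-0.006,0,-0.004,-0.148,-0.007,0,-0.005,-0.169,-0.008,0,-0.006,-0.19,-0.009,0,-0.007,-0.212,-0.012,0,-0.012,-0.235,-0.015,0,-0.018,-0.257,-0.018,0,-0.024]'
python3 -m pendant '[-0.022,-0.004,0,-0.006,-0.045,-0.008,0,-0.012,-0.067,-0.012,0,-0.017,-0.089,-0.016,0,-0.023,-0.111,-0.021,0,-0.029,-0.134,-0.025,0,-0.035,-0.156,-0.027,0,-0.054,-0.178,-0.03,0,-0.073,-0.2,-0.033,0,-0.092,-0.222,-0.035,0,-0.244,-0.244,-0.038,0,-0.129,-0.267,-0.041,0,-0.148]'
python3 - <<'E'
from h import *
cv2.imwrite('pics/s7.png',cv2.cvtColor(robot.camera('scene'),cv2.COLOR_RGB2BGR))
plan([(.57,-.145,.005,-32,6),(.61,-.155,.005,-12,6),(.651,-.15,.005,0,6)],off=.0235)
E
```

```text
t: 19.02
position: [0.5091, 0.0156, 0.0049]
ee_rot: [180.0, 0.0, 108.0]
wrist_force: [-0.4, -0.1, 0.6]
grip_width: 0.235
gripper_force: 0.2
t: 20.52
position: [0.5264, -0.091, 0.0049]
ee_rot: [-180.0, -0.0, 124.9]
wrist_force: [1.0, 0.2, -0.7]
grip_width: 0.236
gripper_force: 0.1
[-0.019, -0.002, 0.0, -0.033, -0.037, -0.003, 0.0, -0.067, -0.057, -0.005, 0.0, -0.1, -0.076, -0.006, 0.0, -0.134, -0.096, -0.008, 0.0, -0.167, -0.115, -0.009, 0.0, -0.2, -0.13, -0.001, 0.0, -0.229, -0.144, 0.007, 0.0, -0.259, -0.159, 0.015, 0.0, -0.288, -0.174, 0.024, 0.0, -0.317, -0.189, 0.032, 0.0, -0.346, -0.204, 0.041, 0.0, -0.375]
[-0.016, 0.004, 0.0, -0.017, -0.033, 0.007, 0.0, -0.035, -0.049, 0.011, 0.0, -0.052, -0.066, 0.014, 0.0, -0.07, -0.082, 0.018, 0.0, -0.087, -0.099, 0.021, 0.0, -0.105]
```

View pics/s7.png

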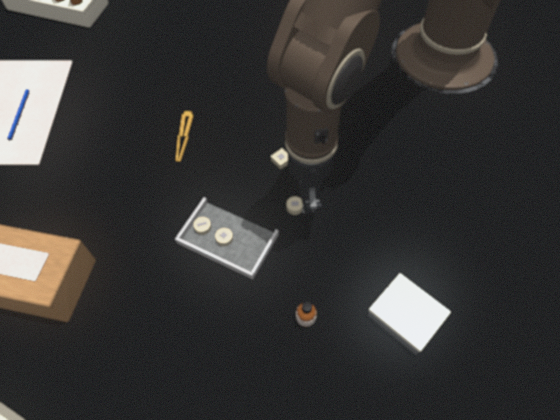

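Mount A at (295,205) is still cradled against the fingertips. One row of that last call had a mistyped yaw, which the rate limit kept to a brief wobble, so I'll check the disc's position before going on.

```bash
python3 - <<'E'
from h import *
im=cv2.imread('pics/s7.png')[190:222,275:312]
m=((im[:,:,2]>im[:,:,0].astype(int)+12)&(im.max(2)>60)).astype(np.uint8)
c=max(cv2.findContours(m,0,1)[0],key=cv2.contourArea);(u,v),r=cv2.minEnclosingCircle(c);print(u+275,v+190,r)
d=plane(cam("scene"),(u+275,v+190),.012);s=robot.get_state();e=d-s['position'];h=np.radians(s['ee_rot'][2]-180)
print(d,"ahead",e[0]*np.cos(h)+e[1]*np.sin(h),"left",-e[0]*np.sin(h)+e[1]*np.cos(h))
E
```

```text
294.1428565979004 204.8571424484253 9.237336158752441
[ 0.54113257 -0.10922332  0.012     ] ahead 0.02193673230097582 left 0.0023333901460225927
```

Mount A is 22 mm ahead and centred to within about 2 mm, which is well cradled. I'll continue.

```bash
python3 -m pendant '[-0.019,-0.002,0,-0.033,-0.037,-0.003,0,-0.067,-0.057,-0.005,0,-0.1,-0.076,-0.006,0,-0.134,-0.096,-0.008,0,-0.167,-0.115,-0.009,0,-0.2,-0.13,-0.001,0,-0.229,-0.144,0.007,0,-0.259,-0.159,0.015,0,-0.288,-0.174,0.024,0,-0.317,-0.189,0.032,0,-0.346,-0.204,0.041,0,-0.375]'
python3 - <<'E'
from h import *
cv2.imwrite('pics/s8.png',cv2.cvtColor(robot.camera('scene'),cv2.COLOR_RGB2BGR)[150:290,140:340].repeat(3,0).repeat(3,1))
plan([(.652,-.15,.005,0,6)],off=.0235)
E
```

```text
t: 22.08
position: [0.5865, -0.1481, 0.0048]
ee_rot: [-180.0, -0.0, 168.0]
wrist_force: [-0.3, -0.5, -0.4]
grip_width: 0.234
gripper_force: 0.2
[-0.017, 0.003, 0.0, -0.017, -0.033, 0.006, 0.0, -0.034, -0.05, 0.009, 0.0, -0.052, -0.067, 0.012, 0.0, -0.069, -0.084, 0.015, 0.0, -0.086, -0.101, 0.018, 0.0, -0.103]
```

View pics/s8.png

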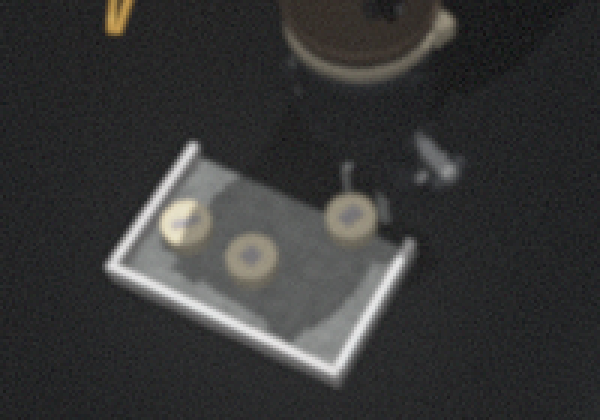

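The crop shows mount A in the mouth at (350,218), with C and B inside at (185,222) and (252,257). I'll finish the push, retreat and check.

```bash
python3 -m pendant '[-0.017,0.003,0,-0.017,-0.033,0.006,0,-0.034,-0.05,0.009,0,-0.052,-0.067,0.012,0,-0.069,-0.084,0.015,0,-0.086,-0.101,0.018,0,-0.103,-0.105,0.018,0,-0.103,-0.105,0.018,0,-0.103]'
python3 -m pendant '[0.03,0,0,0,0.07,0,0,0,0.12,0,0,0,0.15,0,-0.1,0,0.2,0.1,-0.25,0,0.4,0.3,-0.4,0,0.6,0.6,-0.5,0,0.6,0.8,-0.5,0,0.6,0.8,-0.5,0,0.6,0.8,-0.5,0,0.6,0.8,-0.5,0,0.6,0.8,-0.5,0]'
python3 - <<'E'
from h import *
im=robot.camera('scene');cv2.imwrite('pics/s9.png',cv2.cvtColor(im,cv2.COLOR_RGB2BGR))
look('t9')
S=cam('scene')
for c in blobs(im,150,100,5000):
    m=cv2.moments(c);u=(m['m10']/m['m00'],m['m01']/m['m00']);print('S',np.round(u,1),plane(S,u,.01)[:2])
g=cv2.imread('pics/t9.png')[150:320,270:390];h=cv2.imread('pics/s9.png')[140:290,160:300]
cv2.imwrite('pics/c9.png',np.hstack([cv2.resize(g,(340,480)),cv2.resize(h,(440,480))]))
E
```

```text
t: 23.12
position: [0.6291, -0.1496, 0.0048]
ee_rot: [180.0, -0.0, 179.7]
wrist_force: [-0.5, -0.5, 0.1]
grip_width: 0.233
gripper_force: 0.0
t: 24.62
position: [0.3891, 0.1738, 0.2056]
ee_rot: [180.0, 0.1, -180.0]
wrist_force: [1.1, -0.3, -0.1]
grip_width: 0.236
gripper_force: 0.0
blob [318.5 295.   10.6] 241.0 [ 0.4551 -0.1853]
blob [236.4 152.8   8.6] 141.0 [0.7261 0.0135]
S [  7.4 413.8] [ 1.07927515 -0.315709  ]
S [409.7 311.2] [0.63102345 0.16023225]
S [245.9 240.4] [ 0.64969047 -0.15097166]
S [223.2 234.7] [ 0.65971288 -0.1937378 ]
S [ 32.7 264. ] [ 0.87403938 -0.46031696]
S [201.5 223.5] [ 0.65919173 -0.24203332]
S [223.6 247. ] [ 0.68066193 -0.17943461]
S [280.9 156.5] [ 0.45181516 -0.18793606]
S [183.2 133.1] [ 0.49686339 -0.39725799]
S [67.2  4.2] [ 0.29133749 -0.9002513 ]
```

View pics/c9.png

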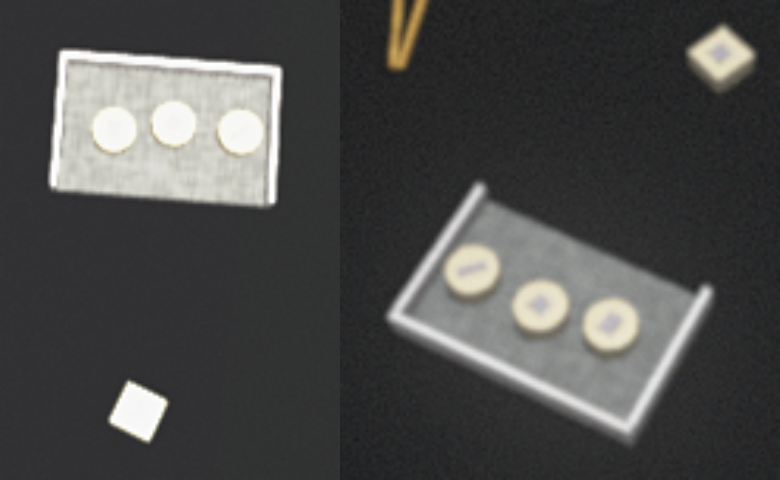

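Both views show all three mounts flat and wholly inside the bay. The square mount, box, dropper and tweezers are where they started, and the arm is clear.

```bash
python3 -c "
from cell import robot
print(robot.finish_job())"
```

```text
the job is handed in; nothing more can be done
None
```

The job is handed in at about 25 s: all three round mounts were swept along the bench into the bay and lie flat and wholly inside it, and the square mount, slide box, dropper bottle and tweezers were not moved.

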